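# Emboss a gift card at the shop counter

### The arm

A 6-joint arm with a two-finger parallel gripper is mounted at the origin on the work surface. World frame = base frame: x ahead of the robot, y to its left, z up, the work surface at z = 0. Lengths are in m, angles in rad, forces in N, time in s.
With the tool pointing down it reaches from about 0.425 to 0.925 m from the base axis. Payload 12.5 kg.
Tool frame: the origin (TCP) lies midway between the tips of the shut fingers; the grasp point (between the pads) lies 19 mm behind it; z points along the fingers, y is the line along which they close (so a half turn about z gives the same grasp; the last joint's range is limited). The gripper opens to 85 mm and grips with 20 to 120 N. Pads are 22 mm wide; open, the fingers measure 114 mm over their backs; the gripper's body (76 mm by 85 mm) begins 54 mm behind the grasp point. The pads swing forward as they close: fully open they stand 13 mm farther back than shut.
Start: joints at [-0.106, 0.491, 1.559, -0, 1.092, -0.106], TCP at [0.625, 0, 0.231] pointing down, gripper open.
Joint ranges: [-3.1, 3.1], [-0.84, 2.19], [0.05, 2.79], [-1.13, 4.28], [0.06, 2.93], [-2.69, 2.69]. Speed limits (rad/s): [2.22, 2.22, 2.79, 3.14, 3.14, 3.14].

### API

Orientations are given as a rotation vector (axis times angle).
In Python, from rig import bot gives the robot as it stands. The module is installed in compiled form; this text tells all that it offers.
- The arm moves only by the shell command python3 -m pendant 'ROWS' [FORCE]. ROWS is JSON, a list of rows, each a list of 7 numbers: the shift along the tool's x, y, z in units of 600 mm (1.0 is 600 mm), then the turn, a rotation vector about the tool's x, y, z in units of pi/2 rad (1.0 is pi/2 rad), then the gripper's target within -1 to 1 (fully open at 1, half-way at 0, shut at -1). In form: [[tx, ty, tz, rx, ry, rz, jaw], ...]. A call has exactly 8 rows; each row is the pose to reach, as a shift and turn from the pose commanded when the call began, along the tool's axes at that moment; what a row does not reach only later rows make up. A row lasts 1/8 s, in which the tool goes at most 62.5 mm and 10.7 degrees, less where a joint would pass 70% of its speed; a pose out of reach is approached as far as the arm can. A call with a number of a shift or a turn outside -1 to 1 is refused whole. A call with a gripper value outside its range is refused whole. The fingers move at their own pace and stop on an object; FORCE is the grip in N (left out, the last holds). Time passes only in rows, so rows that repeat a pose let the fingers close, or fill a call up. It gives the time, the measured TCP pose, the force, the opening and the grip force at its end, in the units of the state.
- bot.sense(): the state, without advancing time (a new reading comes with each control period).
- bot.snapshot(name): name is "scene" or "side" or "wrist"; returns (picture, depth): 384x512x3 uint8, red, green, blue; 384x512 float32, m along the optical axis (not along the pixel's ray), 0 where there is no reading.
- bot.calibration(name): a dict with "fx", "fy", "cx", "cy" (pixels), "R" (3x3) and "t" (3): a world point X has camera coordinates R X + t. Camera axes: x right, y down, z forward; pixel columns grow to the right and rows downward; lengths in m; the calibration is good to about 2 mm. A picture is of the moment at which its call begins: read the wrist's pose just before it. calibration takes no time and is no camera call; for the wrist camera it gives the pose at the moment of the call.
- bot.finish_job(): hands the job in; it is judged then, once.
The state is a dict: "time_s": time; "qpos": joint angles; "qvel": joint speeds; "effort": joint torques, N m; "eef_pos": TCP position; "ee_rot": TCP orientation; "contact_force": force on the tool from outside, world axes, zero at the start; "wrist_torque": the same for the moment, N m; "grip_width": finger opening in m; "grasp_force": force on a finger pad.
Only numpy, scipy, OpenCV 4.12 (cv2) and the standard library are available. Lean on these libraries where they do the work, as an engineer would, in place of code of your own. Each camera call takes 0.05 s, during which the arm holds its last target. There are 200 camera calls.

### The job

With the fingertips only, push the yellow tab to slide the card carrier fully home against the stop of the embossing press, without lifting the carrier. Then press down the red pad on the corner of the spring-backed plate until the pointer stands on the green mark, without going beyond the mark, hold it there for a second, and let the plate come all the way up again. Leave the carrier home, and leave the green mark and the other things on the counter alone.

Things in the scene. Friction and masses are not known exactly. Their poses are not given: they have to be found in the camera images.
- press: Green card embossing press, bolted down; deck 245 x 200 mm, 12 mm thick, local x -165 to +80 mm. Origin on the table under the middle of the press plate; z up, local +x is the way the carrier slides in, y across. Guide rails 12 mm high above the deck, 94 mm apart inside; stop bar at local x +55 mm. Scale post at local x +70, y -75 mm, 265 mm tall.
- carrier_tab (a point): Middle of the outer (-x) face of the yellow tab (60 wide, 12 thick, top 62 mm above table) of the loose card carrier: dark steel plate 155 x 90 x 8 mm, about 0.2 kg, lying on the deck. The point is 36 mm above the table; axes parallel to the press's. Fully home it is at press local x -100 mm; it starts 25 to 50 mm short of that. The room outside the tab is free.
- plate (a joint): Angle of the aluminium press plate, rad: 0 at rest (level, up), growing as its free side is pressed down, at most 0.32. Springs back; at the red pad about 2.5 N starts it, 9 N holds 0.2 rad. Hinge line along press local x at y -75 mm, 85 mm above the table. Plate covers local x -58 to +58, y -73 to +97 mm, top at 90 mm.
- pad_top (a point): Centre of the top of the round red pad (32 mm across, 10 mm high) on the free front corner of the plate: press local x -35, y +75 mm, 100 mm above the table when the plate is up. It moves with the plate, going down 150 mm x sine of the plate's angle.
- pointer_tip (a point): Point near the orange tip of the upright black pointer fixed to the plate, at press local x +81 mm, 180 mm from the hinge line, 265 mm above the table at rest. As the pad goes down it swings towards press local +y, by 180 mm x sine of the plate's angle.
- mark (a point): Middle of the green mark, 10 mm wide, on the white scale beside the pointer, 180 mm from the same hinge line; its y is the way the pointer travels. The pointer is on the mark when the two points coincide. At the start the mark is 20 to 38 mm ahead of the pointer, different each time. Not to be shifted.
- stamp_mid (a point): Bystander, loose, to be left alone: turned wooden hand stamp, 40 mm across, 78 mm tall, standing on the table. The point is its centre, 39 mm up.
- tin_mid (a point): Bystander, loose, to be left alone: small round metal tin with a paper band, 56 mm across, 55 mm tall, standing on the table. The point is its centre, 27.5 mm up.
- mug_mid (a point): Bystander, loose, to be left alone: blue mug, 80 mm across, 90 mm tall, standing on the table. The point is its centre, 45 mm up.
- candle_mid (a point): Bystander, loose, to be left alone: amber glass candle jar with a wooden lid, 72 mm across, 85 mm tall, standing on the table. The point is its centre, 42.5 mm up.
- bowl_mid (a point): Bystander, loose, to be left alone: white bowl, 110 mm across, 45 mm tall, standing on the table. The point is its centre, 22.5 mm up.
- soap_mid (a point): Bystander, loose, to be left alone: cardboard soap box with a blue band, 85 x 55 x 30 mm, standing on the table. The point is its centre, 15 mm up.
There are look-alikes about, which are no part of the job. What is shaped like the part that bears carrier_tab but purple is not meant.

How it is judged:
On the way, in this order (a step that is already met when the one before it is completed fails the run):
1. the carrier is pushed fully home, with the plate still up (x of carrier_tab in the frame of press above -0.104 m and z of carrier_tab in the frame of press below 0.042 m and value of joint plate below 0.03 rad), for 0.2 s.
2. with the carrier home, the pointer is held on the green mark (within 5 mm of its middle) for 0.6 s (x of carrier_tab in the frame of press above -0.104 m and z of carrier_tab in the frame of press below 0.042 m and y of pointer_tip in the frame of mark between -0.005 and 0.005 m), for 0.6 s.
3. the pad is released and the plate is fully up (value of joint plate below 0.015 rad), for 0.2 s.
At the end, for the whole second after the job is handed in: The card was pressed with the pointer on the mark (within 5 mm of its middle, held 0.6 s); now the plate is up again (under 0.015 rad) and the carrier is still home within 4 mm of the stop, flat on the deck (x of carrier_tab in the frame of press above -0.104 m and z of carrier_tab in the frame of press below 0.042 m and value of joint plate below 0.015 rad); the robot touches nothing.
It fails at once if the pointer goes beyond the mark (more than 11 mm past its middle) (y of pointer_tip in the frame of mark above 0.011 m).
It fails at once if the carrier is lifted or tipped (z of carrier_tab in the frame of press above 0.046 m or angle between carrier_tab's own z axis and vertical above 0.15 rad).
It fails at once if the green mark is shifted by more than 3 mm (distance of mark from where it was at the start of the episode above 0.003 m).
It fails at once if a bystander is moved by more than 15 mm or picked up (distance of any of stamp_mid, tin_mid, mug_mid, candle_mid, bowl_mid, soap_mid from where it was at the start of the episode above 0.015 m).
It also fails if it takes over 48 s, if anything falls off the work surface, if the arm or the gripper's body presses on something with over 40 N, if the wrist force passes 120 N, or if a joint passes its speed limit or range.

## Working session

There is one attempt and no reset: what is moved stays moved. The work goes in short steps, Python scripts to look and compute and a shell command to move; the robot and the scene stay as the last step left them, time stands still between calls to the robot, and variables do not carry over. Pictures are saved under pics/ and viewed, at most 10 in all, crops included, and the job is handed in when it is done.

```bash
mkdir -p pics; python3 - <<'E'
from rig import bot
import cv2,numpy as np
s=bot.sense();print(s['time_s'],s['eef_pos'],s['ee_rot'])
ims=[]
for n in("scene","side"):
    p,d=bot.snapshot(n);c=bot.calibration(n);np.savez(f"{n}0.npz",p=p,d=d,**c)
    print(n,c['fx'],-np.array(c['R']).T@c['t'])
    cv2.imwrite(f"pics/{n}0.png",cv2.resize(p[:,:,::-1],(800,600)))
E
```

```text
0.0 [6.24757436e-01 5.25456871e-05 2.30717480e-01] [-2.22078957e+00 -2.22082576e+00  1.14724710e-03]
scene 479.95902467498024 [1.1896147  0.86321278 1.03138823]
side 430.00080642756075 [ 0.45077404 -0.80461703  1.07875784]
```

View pics/scene0.png

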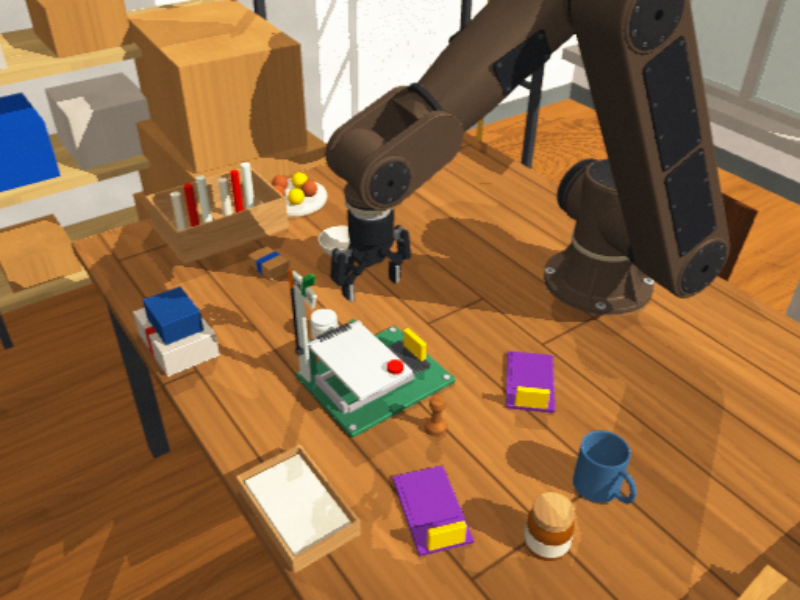

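View pics/side0.png

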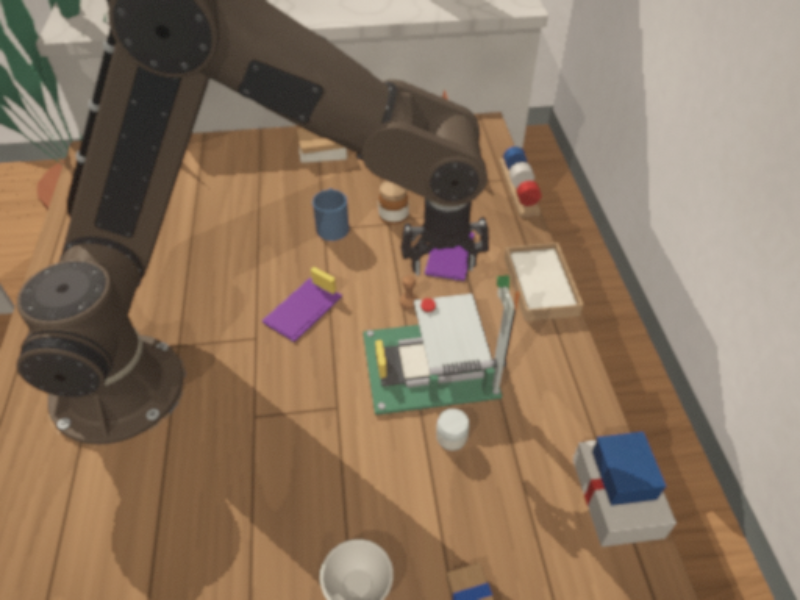

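Candidates for the tab in the scene picture are the yellow tab at (415,345) on the dark carrier in the green press, and the yellow tabs on purple plates at (532,398) and (446,536). I choose the first. The red pad is at (396,367) and the green mark at (308,281). Next I measure and take one close crop.

```bash
cat > h.py <<'E'
import numpy as np,cv2
def load(n):
    z=np.load(n);return {k:z[k] for k in z.files}
def onplane(c,uv,h):
    uv=np.atleast_2d(uv).astype(float);r=np.c_[(uv[:,0]-c['cx'])/c['fx'],(uv[:,1]-c['cy'])/c['fy'],np.ones(len(uv))]@c['R']
    o=-c['R'].T@c['t'];return o+r*((h-o[2])/r[:,2])[:,None]
def tri(cs,uvs):
    A=[];b=[]
    for c,uv in zip(cs,uvs):
        r=c['R'].T@np.array([(uv[0]-c['cx'])/c['fx'],(uv[1]-c['cy'])/c['fy'],1]);r/=np.linalg.norm(r)
        P=np.eye(3)-np.outer(r,r);A.append(P);b.append(P@(-c['R'].T@c['t']))
    return np.linalg.lstsq(np.vstack(A),np.hstack(b),rcond=None)[0]
def blobs(p,lo,hi,box,amin=6):
    m=cv2.inRange(cv2.cvtColor(p,cv2.COLOR_RGB2HSV),np.array(lo),np.array(hi));k=np.zeros_like(m);x0,y0,x1,y1=box;k[y0:y1,x0:x1]=255;m&=k
    n,l,st,ce=cv2.connectedComponentsWithStats(m)
    return m,[(st[i,4],st[i,:4].tolist(),ce[i].round(1).tolist(),l==i) for i in range(1,n) if st[i,4]>=amin]
E
python3 - <<'E'
from h import *
S=load('scene0.npz');D=load('side0.npz')
boxes={'s':(175,165,300,280),'d':(225,165,335,270)}
for nm,c,b in(('s',S,boxes['s']),('d',D,boxes['d'])):
    for col,lo,hi in(('red',(0,170,100),(5,255,255)),('yel',(22,130,90),(34,255,255)),('grn',(50,90,30),(90,255,255))):
        m,bl=blobs(c['p'],lo,hi,b)
        for a,st,ce,l in bl:
            print(nm,col,a,st,ce, onplane(c,ce,.1 if col=='red' else .05)[0].round(4))
            if a>400 and col=='grn':
                pts=np.argwhere(m>0)[:,::-1];w=onplane(c,pts,.012)[:,:2]
                # big blob only
                w=onplane(c,np.argwhere(l)[:,::-1],.012)[:,:2].astype(np.float32)
                print('  rect',cv2.minAreaRect(w))
    np
x=S['p'][165:285,175:300,::-1];y=D['p'][165:270,225:335,::-1]
cv2.imwrite('pics/c1.png',np.hstack([cv2.resize(x,(400,384),interpolation=2),cv2.resize(y,(400,384),interpolation=2)]))
E
```

```text
s red 75 [248, 230, 10, 9] [252.5, 234.2] [0.612  0.0557 0.1   ]
s yel 195 [258, 210, 15, 21] [265.2, 220.2] [ 0.5127 -0.0167  0.05  ]
s grn 62 [193, 175, 8, 15] [196.2, 180.7] [ 0.5859 -0.3136  0.05  ]
s grn 127 [240, 210, 18, 12] [249.4, 215.5] [ 0.5401 -0.0624  0.05  ]
s grn 1423 [189, 225, 102, 55] [243.1, 253.5] [0.6489 0.0624 0.05  ]
  rect ((0.6071879863739014, -0.035625822842121124), (0.24679778516292572, 0.23839233815670013), 1.5427111387252808)
s grn 136 [209, 241, 20, 18] [218.3, 249.2] [0.6977 0.0076 0.05  ]
d yel 70 [242, 220, 5, 21] [244.1, 230.8] [ 0.5103 -0.0397  0.05  ]
d grn 32 [319, 177, 6, 6] [321.4, 179.3] [0.7859 0.1382 0.05  ]
```

View pics/c1.png

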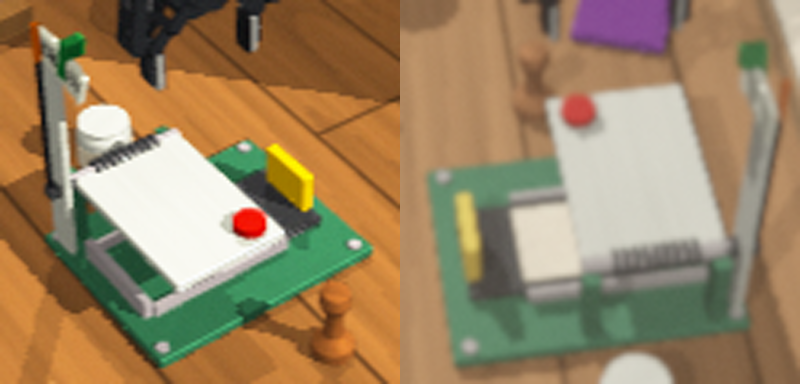

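```bash
python3 - <<'E'
from h import *
S=load('scene0.npz');D=load('side0.npz')
s=[(290.6,243.1,-165,100),(225.9,279.1,80,100),(190,238.4,80,-100),(252.8,208.7,-165,-100)]
d=[(232.7,212,-165,100),(240.7,265.1,-165,-100),(320.7,255.2,80,-100)]
W=[];L=[]
for c,q in((S,s),(D,d)):
    for u,v,x,y in q:
        W.append(onplane(c,(u,v),.012)[0,:2]);L.append((x/1e3,y/1e3))
# red pad both views as well
m,b=blobs(S['p'],(0,170,100),(5,255,255),(175,165,300,280));W.append(onplane(S,b[0][2],.098)[0,:2]);L.append((-.035,.075))
m,b=blobs(D['p'],(0,120,80),(8,255,255),(225,165,335,270));print([x[:3] for x in b]);
for x in b:
  if x[0]>20: W.append(onplane(D,x[2],.098)[0,:2]);L.append((-.035,.075))
W=np.array(W);L=np.array(L);wm,lm=W.mean(0),L.mean(0)
H=(L-lm).T@(W-wm);a=np.arctan2(H[0,1]-H[1,0],H[0,0]+H[1,1]);R=np.array([[np.cos(a),-np.sin(a)],[np.sin(a),np.cos(a)]]);t=wm-R@lm
print('yaw',a,'o',t,'\n',((W-(L@R.T+t))*1e3).round(1))
np.savez('press.npz',R=R,t=t)
for n,c,uv in(('s',S,(265.2,220.2)),('d',D,(244.1,230.8))): print('tab',R.T@(onplane(c,uv,.045)[0,:2]-t))
print('tri tab',tri([S,D],[(265.2,220.2),(244.1,230.8)]))
for nm,a_,b_ in(('mark',(196.2,180.7),(321.4,179.3)),('tip',(186.6,179),None)):
    if b_: p=tri([S,D],[a_,b_]);print(nm,p,R.T@(p[:2]-t))
    p=onplane(S,a_,.262)[0];print(nm,'S',R.T@(p[:2]-t))
    for n,c,uv in(('S',S,a_),('D',D,b_)):
      if uv:
        # ray ∩ local x = .081
        p0=onplane(c,uv,.2)[0];p1=onplane(c,uv,.3)[0];q0=R.T@(p0[:2]-t);q1=R.T@(p1[:2]-t);f=(.081-q0[0])/(q1[0]-q0[0]);print(nm,n,'x=81:',q0+f*(q1-q0),.2+.1*f)
print('pad world',R@[-.035,.075]+t,'tabhome',R@[-.1,0]+t)
E
```

```text
[(np.int32(59), [270, 191, 8, 8], [273.4, 194.5])]
yaw 0.02439776277011708 o [ 0.6481008  -0.02208437] 
 [[ 4.4  3.4]
 [-2.4  6.2]
 [-5.5  6. ]
 [ 0.7  6.2]
 [ 3.6 -6.4]
 [ 4.  -6.6]
 [-3.6 -8.7]
 [-0.5  1.9]
 [-0.6 -2. ]]
tab [-0.13878274  0.00433444]
tab [-0.1378236  -0.01051032]
tri tab [ 0.50791449 -0.02838606  0.03762766]
mark [ 0.71676881 -0.05757213  0.26340806] [ 0.06778184 -0.03715238]
mark S [ 0.06727744 -0.0389631 ]
mark S x=81: [ 0.081      -0.01374822] 0.2833003074689941
mark D x=81: [ 0.081      -0.00147813] 0.2243614842290303
tip S [ 0.08410835 -0.06057136]
tip S x=81: [ 0.081     -0.0666239] 0.25700560305869363
pad world [0.61128157 0.05203947] tabhome [ 0.54813056 -0.0245239 ]
```

```bash
python3 -m pendant '[[-0.045,-0.27,0,0,0,0.12,-0.4],[-0.045,-0.27,0,0,0,0.24,-0.4],[-0.045,-0.27,0,0,0,0.36,-0.4],[-0.045,-0.27,0,0,0,0.48,-0.4],[-0.045,-0.27,0.05,0,0,0.6,-0.4],[-0.045,-0.27,0.1,0,0,0.72,-0.4],[-0.045,-0.27,0.15,0,0,0.84,-0.4],[-0.045,-0.27,0.15,0,0,0.96,-0.4]]' 40; python3 - <<'E'
from h import *
from rig import bot
c=bot.calibration('wrist');p,d=bot.snapshot('wrist');np.savez('w1.npz',p=p,d=d,**c)
cv2.imwrite('pics/w1.png',p[:,:,::-1])
from scipy.spatial.transform import Rotation as Q
s=bot.sense();print(s['eef_pos'],s['ee_rot'],'\n',Q.from_rotvec(s['ee_rot']).as_matrix().round(3),s['grip_width'],s['contact_force'],s['qpos'])
E
```

```text
time_s: 1.1
eef_pos: [0.462, -0.0268, 0.1393]
ee_rot: [-3.139, -0.101, 0.006]
contact_force: [-0.5, 0.9, 0.4]
grip_width: 0.026
grasp_force: 0.0
[ 0.46247741 -0.02687844  0.14016968] [-3.13978529 -0.08678897  0.00393943] 
 [[ 0.998  0.055 -0.003]
 [ 0.055 -0.998  0.001]
 [-0.002 -0.001 -1.   ]] 0.025497180624251006 [ 0.56584005  0.63556394 -0.07200719] [-2.00802829e-01  3.98213778e-01  2.04381538e+00  3.38260927e-05
  7.02143885e-01  1.31469834e+00]
```

View pics/w1.png

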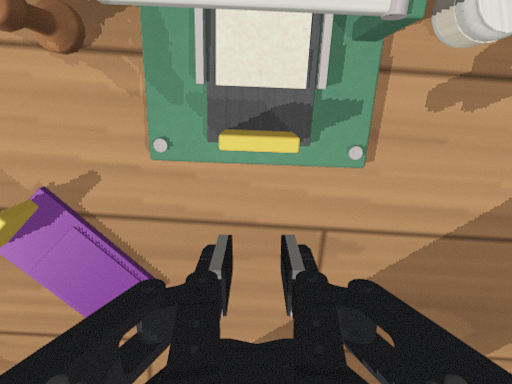

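The wrist view shows the yellow tab at (259,142) on the dark carrier, centred between the jaws. The deck's front corners are at (152,160) and (365,167), and the fingers are clear.

```bash
python3 - <<'E'
from h import *
c=load('w1.npz');Z=np.load('press.npz')
a=onplane(c,(152,160),.012)[0];b=onplane(c,(365,167),.012)[0]
d=a-b;yaw=np.arctan2(-d[0],d[1]);print(a,b,np.linalg.norm(d),'yaw',yaw)
R=np.array([[np.cos(yaw),-np.sin(yaw)],[np.sin(yaw),np.cos(yaw)]]);t=((a+b)/2)[:2]-R@[-.165,0];print('origin',t)
m,bl=blobs(c['p'],(22,130,90),(34,255,255),(190,110,330,170))
for x in bl:
    print(x[:3]);q=cv2.boxPoints(cv2.minAreaRect(np.argwhere(x[3])[:,::-1].astype(np.float32)));
    for z in(.024,.062): print(z,((onplane(c,q,z)[:,:2]-t)@R).round(4).tolist())
np.savez('press.npz',R=R,t=t)
print('tabhome',R@[-.1,0]+t,'pad',R@[-.035,.075]+t)
E
```

```text
[0.48163412 0.06931452 0.012     ] [ 0.48766143 -0.12684841  0.012     ] 0.19625550397006214 yaw 0.030716392945639194
origin [ 0.64956994 -0.02369953]
(np.int32(1613), [219, 129, 81, 24], [258.8, 140.8])
0.024 [[-0.1513, 0.0357], [-0.1337, 0.0349], [-0.134, -0.0334], [-0.1517, -0.0341]]
0.062 [[-0.1453, 0.031], [-0.1303, 0.0304], [-0.1305, -0.0278], [-0.1456, -0.0284]]
tabhome [ 0.54961711 -0.02677069] pad [0.61228308 0.05019018]
```

```bash
python3 -m pendant '[[0,0,0.07,0,0,0.02,-0.4],[0,0,0.13,0,0,0.02,-0.4],[0,0,0.18,0,0,0.02,-0.4],[0,0,0.18,0,0,0.02,-0.4],[0.02,0,0.18,0,0,0.02,-0.4],[0.04,0.001,0.18,0,0,0.02,-0.4],[0.045,0.001,0.18,0,0,0.02,-0.4],[0.045,0.001,0.18,0,0,0.02,-0.4]]'
```

```text
time_s: 2.15
eef_pos: [0.4903, -0.0256, 0.0337]
ee_rot: [3.141, 0.062, 0.001]
contact_force: [-0.7, 1.1, 0.0]
grip_width: 0.0256
grasp_force: 0.0
```

```bash
python3 -m pendant '[[0.012,0,0,0,0,0.005,-0.4],[0.024,0,0,0,0,0.005,-0.4],[0.036,0,0,0,0,0.005,-0.4],[0.046,0,0,0,0,0.005,-0.4],[0.056,0.001,0,0,0,0.005,-0.4],[0.064,0.001,0,0,0,0.005,-0.4],[0.07,0.001,0,0,0,0.005,-0.4],[0.074,0.001,0,0,0,0.005,-0.4]]'
```

```text
time_s: 3.15
eef_pos: [0.5346, -0.0245, 0.0333]
ee_rot: [-3.141, -0.05, -0.0]
contact_force: [-1.8, -1.2, 1.7]
grip_width: 0.0255
grasp_force: 0.6
```

```bash
python3 -m pendant '[[0.002,0,0,0,0,0,-0.4],[0.004,0,0,0,0,0,-0.4],[0.006,0,0,0,0,0,-0.4],[0.008,0,0,0,0,0,-0.4],[0.009,0,0,0,0,0,-0.4],[0.01,0,0,0,0,0,-0.4],[0.011,0,0,0,0,0,-0.4],[0.012,0,0,0,0,0,-0.4]]'; python3 - <<'E'
from h import *
from rig import bot
c=bot.calibration('wrist');p,d=bot.snapshot('wrist');np.savez('w2.npz',p=p,d=d,**c)
q,_=bot.snapshot('scene');np.savez('s2.npz',p=q,**bot.calibration('scene'))
cv2.imwrite('pics/w2.png',np.hstack([cv2.resize(p[:,:,::-1],(400,300)),cv2.resize(q[165:285,175:300,::-1],(400,300))]))
E
```

```text
time_s: 4.15
eef_pos: [0.5359, -0.0239, 0.0332]
ee_rot: [-3.14, -0.05, 0.019]
contact_force: [-29.6, -3.3, 21.0]
grip_width: 0.0258
grasp_force: 15.4
```

View pics/w2.png

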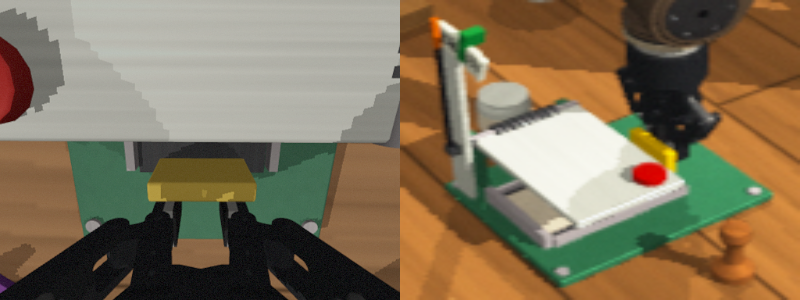

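The press view shows the fingers against the yellow tab at about (200,180), with the carrier deep under the plate. I check where the tab is in the press frame.

```bash
python3 - <<'E'
from h import *
Z=np.load('press.npz');R,t=Z['R'],Z['t']
for f in('w2.npz',):
    c=load(f)
    m,bl=blobs(c['p'],(18,110,60),(36,255,255),(160,180,360,270),300)
    for x in bl:
        print(x[:3]);y0,y1=x[1][1],x[1][1]+x[1][3]
        cols=[x[1][0]+20,x[1][0]+x[1][2]//2,x[1][0]+x[1][2]-20]
        for u in cols:
            rows=np.where(x[3][:,u])[0];v=rows.min();print(u,v,rows.max(),'top inner',(onplane(c,(u,v),.062)[0,:2]-t)@R)
            g=c['p'][v:rows.max()+2,u].astype(int).sum(1);print(g.tolist())
    # deck front edge
    m,bl=blobs(c['p'],(50,60,20),(95,255,255),(80,150,460,330),100)
    w=np.vstack([np.argwhere(b[3])[:,::-1] for b in bl]);
    for u in(130,140,395): 
        r=np.where(m[:,u])[0]
        if len(r):print('edge',u,r.max(),(onplane(c,(u,r.max()+1),.012)[0,:2]-t)@R)
E
```

```text
(np.int32(7205), [188, 202, 141, 57], [257.9, 231.0])
208 202 257 top inner [-0.07475122  0.02172331]
[191, 215, 203, 193, 220, 211, 191, 200, 193, 203, 225, 224, 212, 213, 215, 209, 211, 200, 217, 210, 208, 208, 202, 209, 215, 199, 210, 210, 225, 215, 232, 253, 278, 276, 280, 282, 274, 282, 283, 284, 277, 272, 277, 270, 274, 279, 282, 286, 276, 281, 290, 280, 357, 397, 392, 316, 98]
258 203 257 top inner [-0.07516481  0.00165793]
[196, 214, 211, 220, 214, 209, 205, 201, 217, 214, 207, 215, 202, 210, 204, 213, 227, 217, 222, 208, 213, 204, 211, 201, 214, 204, 226, 214, 231, 217, 236, 261, 275, 287, 275, 283, 286, 289, 292, 291, 290, 290, 297, 291, 299, 300, 290, 301, 272, 270, 285, 275, 279, 262, 240, 242]
309 203 257 top inner [-0.07515247 -0.01882558]
[203, 224, 208, 215, 204, 215, 196, 214, 204, 219, 215, 216, 195, 219, 187, 205, 207, 218, 220, 199, 209, 218, 207, 200, 219, 198, 216, 208, 216, 221, 236, 250, 277, 288, 295, 286, 292, 274, 282, 283, 278, 282, 282, 287, 284, 278, 282, 277, 285, 281, 277, 275, 276, 260, 228, 115]
edge 130 324 [-0.17974031  0.08697589]
edge 140 317 [-0.17403821  0.07958873]
edge 395 319 [-0.17549883 -0.09001345]
```

```bash
python3 - <<'E'
from h import *
Z=np.load('press.npz');R,t=Z['R'],Z['t']
c=load('w2.npz');d=c['d']
def P(u,v):
    z=d[v,u];X=np.array([(u-c['cx'])/c['fx']*z,(v-c['cy'])/c['fy']*z,z]);w=c['R'].T@(X-c['t']);return np.r_[(w[:2]-t)@R,w[2]].round(4)
for u in(215,258,300):
    for v in(170,178,184,192,199,205,215,225,232,236,245): print(u,v,P(u,v))
for uv in((140,300),(140,312),(395,300),(395,315),(140,330)): print(uv,P(*uv))
E
python3 - <<'E'
from rig import bot
s=bot.sense();print(s['contact_force'],s['eef_pos'],s['wrist_torque'],s['effort'].round(1) if hasattr(s['effort'],'round') else s['effort'])
E
```

```text
215 170 [-0.0551  0.0144  0.0898]
215 178 [-0.0576  0.0145  0.0896]
215 184 [-0.0793  0.0247  0.0198]
215 192 [-0.084   0.025   0.0193]
215 199 [-0.0875  0.0249  0.0208]
215 205 [-0.0891  0.0243  0.0259]
215 215 [-0.0896  0.0226  0.0389]
215 225 [-0.0891  0.0208  0.0522]
215 232 [-0.0894  0.02    0.0588]
215 236 [-0.0904  0.0198  0.0607]
215 245 [-0.0943  0.0198  0.0612]
258 170 [-0.0554  0.0018  0.0883]
258 178 [-0.0575  0.0018  0.0899]
258 184 [-0.0793  0.0014  0.0195]
258 192 [-0.0838  0.0014  0.0197]
258 199 [-0.0879  0.0014  0.0195]
258 205 [-0.0895  0.0014  0.0248]
258 215 [-0.0895  0.0015  0.0392]
258 225 [-0.0893  0.0016  0.0517]
258 232 [-0.0899  0.0016  0.0578]
258 236 [-0.0908  0.0016  0.0598]
258 245 [-0.0945  0.0016  0.0608]
300 170 [-0.0552 -0.0105  0.0892]
300 178 [-0.0579 -0.0107  0.0883]
300 184 [-0.0793 -0.0213  0.0197]
300 192 [-0.0838 -0.0215  0.0197]
300 199 [-0.0879 -0.0217  0.0196]
300 205 [-0.0895 -0.0211  0.0248]
300 215 [-0.0895 -0.0191  0.0391]
300 225 [-0.0895 -0.0174  0.0513]
300 232 [-0.0894 -0.0163  0.0587]
300 236 [-0.0902 -0.016   0.061 ]
300 245 [-0.0939 -0.0161  0.062 ]
(140, 300) [-0.0997  0.0414  0.0903]
(140, 312) [-0.101   0.04    0.0946]
(395, 300) [-0.0993 -0.044   0.0908]
(395, 315) [-0.0995 -0.041   0.0977]
(140, 330) [-0.1128  0.0432  0.0896]
[-28.88792241  -3.50843531  20.15894999] [ 0.53591936 -0.02392865  0.03325156] [-0.71382377  4.16160211 -0.17800142] [  3.  -52.3 -26.3   0.9  -6.2  -0.2]
```

```bash
python3 -m pendant '[[-0.04,0,0,0,0,0,-0.4],[-0.07,0,0,0,0,0,-0.4],[-0.07,0,-0.09,0,0,0,-0.4],[-0.07,0,-0.18,0,0,0,-1],[0.02,-0.06,-0.19,0,0,0,-1],[0.1,-0.12,-0.19,0,0,0,-1],[0.122,-0.12,-0.19,0,0,0,-1],[0.122,-0.12,-0.19,0,0,0,-1]]'; python3 - <<'E'
from h import *
from rig import bot
c=bot.calibration('scene');q,_=bot.snapshot('scene');np.savez('s3.npz',p=q,**c)
d,_=bot.snapshot('side');np.savez('d3.npz',p=d,**bot.calibration('side'))
s=bot.sense();print(s['eef_pos'],s['ee_rot'],s['grip_width'],s['contact_force'])
Z=np.load('press.npz');R,t=Z['R'],Z['t'];print('local',R.T@(s['eef_pos'][:2]-t))
A=cv2.resize(q[170:260,170:290,::-1],(400,300),interpolation=cv2.INTER_CUBIC);B=cv2.resize(q[165:205,178:218,::-1],(400,400),interpolation=cv2.INTER_NEAREST)
A=cv2.copyMakeBorder(A,0,100,0,0,0)
cv2.imwrite('pics/s3.png',np.hstack([A,B]))
E
```

```text
time_s: 5.25
eef_pos: [0.6125, 0.0499, 0.1468]
ee_rot: [3.141, 0.05, -0.001]
contact_force: [0.2, -0.6, 0.1]
grip_width: -0.0002
grasp_force: 0.0
[0.6114727  0.04929375 0.14702256] [ 3.14114980e+00  4.85115007e-02 -1.73104496e-03] -0.0003635280581116505 [ 0.19306561 -0.08842669  0.75939066]
local [-0.03583753  0.07412887]
```

View pics/s3.png

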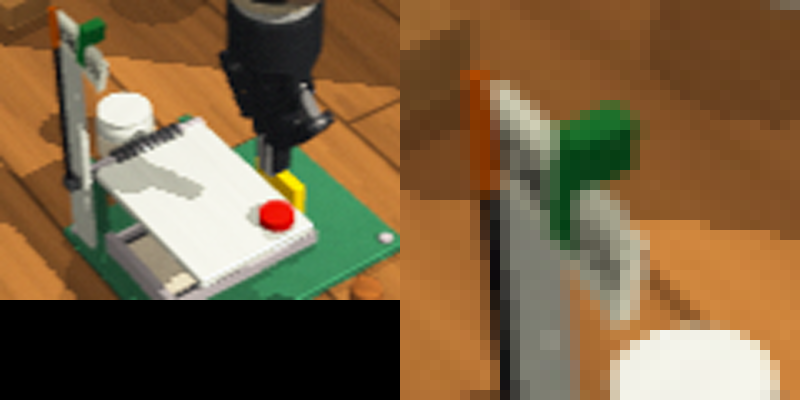

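The scene view shows the tool above the pad, the carrier home, the orange tip at zoom (480,130) and the green mark at (590,150). I will look at the mark from above with the wrist camera, and first predict a viewpoint.

```bash
python3 - <<'E'
from h import *
from rig import bot
c=bot.calibration('wrist');e=bot.sense()['eef_pos'];Z=np.load('press.npz');R,t=Z['R'],Z['t']
Rc=np.array(c['R']);o=-Rc.T@c['t'];print('cam-tcp',o-e,'\n',Rc.round(2),c['fx'])
m=np.r_[R@[.081,-.06]+t,.262];print('mark',m)
for T in([.6,-.06,.34],[.62,-.06,.3],[.62,-.06,.36],[.66,-.06,.36]):
    X=Rc@(m-(np.array(T)+o-e));print(T,c['fx']*X[0]/X[2]+c['cx'],c['fy']*X[1]/X[2]+c['cy'],X[2])
E
```

```text
cam-tcp [0.0767595  0.00159642 0.14190434] 
 [[ 0.03 -1.    0.  ]
 [-0.95 -0.03  0.3 ]
 [-0.3  -0.01 -0.96]] 296.5700336730607
mark [ 0.73237442 -0.0811836   0.262     ]
[0.6, -0.06, 0.34] 293.2494949104443 14.309123946314656 0.19385395606609696
[0.62, -0.06, 0.3] 299.6219159837607 35.148854823965905 0.1615561768129541
[0.62, -0.06, 0.36] 288.1622153051676 52.71468543853791 0.21887135647894077
[0.66, -0.06, 0.36] 284.96267356442877 109.05820962146453 0.2306960375273039
```

```bash
python3 -m pendant '[[0,0,-0.1,0,0,0,-1],[0,0,-0.2,0,0,0,-1],[0.02,0.06,-0.3,0,0,0,-1],[0.04,0.14,-0.32,0,0,0,-1],[0.04,0.218,-0.32,0,0,0,-1],[0.04,0.218,-0.32,0,0,0,-1],[0.04,0.218,-0.32,0,0,0,-1],[0.04,0.218,-0.32,0,0,0,-1]]'; python3 - <<'E'
from h import *
from rig import bot
c=bot.calibration('wrist');p,d=bot.snapshot('wrist');np.savez('w4.npz',p=p,d=d,**c)
cv2.imwrite('pics/w4.png',cv2.resize(p[:240,120:420,::-1],(750,600),interpolation=cv2.INTER_NEAREST))
E
```

```text
time_s: 6.35
eef_pos: [0.6402, -0.0792, 0.3394]
ee_rot: [-3.141, -0.051, 0.0]
contact_force: [0.5, -0.3, -0.1]
grip_width: 0.0001
grasp_force: 0.0
```

View pics/w4.png

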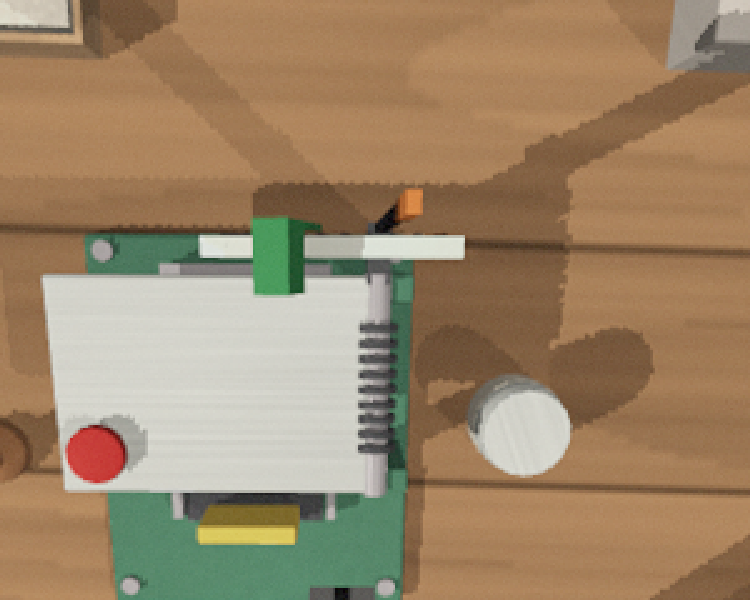

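The wrist view, straight down, shows the green mark's top face at (272,255) and the orange tip at (412,200), with the tab home at (248,520).

```bash
python3 - <<'E'
from h import *
Z=np.load('press.npz');R,t=Z['R'],Z['t']
c=load('w4.npz');d=c['d']
def W(mask):
    v,u=np.where(mask);z=d[v,u];k=z>0;u,v,z=u[k],v[k],z[k]
    X=np.c_[(u-c['cx'])/c['fx']*z,(v-c['cy'])/c['fy']*z,z];w=(X-c['t'])@c['R'];return np.c_[(w[:,:2]-t)@R,w[:,2]]
for n,lo,hi,box in(('mark',(50,120,60),(75,255,255),(218,82,245,120)),('tip',(5,150,120),(16,255,255),(275,70,295,92)),('pad',(0,170,80),(5,255,255),(140,165,175,196))):
    m,bl=blobs(c['p'],lo,hi,box)
    for x in bl:
        w=W(x[3]);top=w[w[:,2]>w[:,2].max()-.006]
        print(n,x[:3],'zmax',np.percentile(w[:,2],[5,50,95]).round(4),'top n',len(top),'min',np.percentile(top,3,axis=0).round(4),'max',np.percentile(top,97,axis=0).round(4),'med',np.median(top,0).round(4))
        pts=np.argwhere(x[3])[:,::-1]
        for r in sorted(set(pts[:,1]))[::3]:
            q=pts[pts[:,1]==r][:,0];print('  row',r,q.min(),q.max(),c['p'][r,q.min():q.max()+1,1].tolist())
E
```

```text
mark (np.int32(585), [220, 87, 25, 30], [230.9, 101.6]) zmax [0.2619 0.2733 0.2751] top n 457 min [ 0.0569 -0.0424  0.2717] max [ 0.0747 -0.0326  0.2755] med [ 0.0659 -0.0378  0.2737]
  row 87 231 234 [146, 146, 144, 140]
  row 90 221 244 [157, 153, 154, 150, 154, 152, 155, 156, 153, 154, 150, 153, 156, 147, 100, 85, 86, 85, 83, 84, 87, 84, 77, 68]
  row 93 221 240 [152, 155, 152, 154, 154, 154, 152, 152, 153, 156, 152, 154, 156, 145, 94, 81, 88, 85, 86, 89]
  row 96 221 240 [148, 153, 153, 154, 154, 152, 151, 153, 152, 153, 151, 155, 151, 151, 111, 84, 82, 86, 83, 81]
  row 99 221 240 [150, 153, 151, 154, 151, 154, 155, 155, 155, 151, 155, 152, 154, 150, 110, 78, 83, 84, 86, 84]
  row 102 221 240 [154, 153, 153, 153, 156, 154, 154, 156, 154, 154, 155, 154, 157, 147, 111, 84, 86, 83, 82, 79]
  row 105 221 240 [148, 154, 154, 155, 152, 154, 154, 154, 155, 155, 154, 154, 153, 150, 109, 85, 83, 84, 80, 84]
  row 108 221 240 [149, 156, 153, 156, 154, 157, 151, 154, 153, 156, 153, 154, 157, 150, 112, 79, 84, 84, 85, 83]
  row 111 222 240 [155, 156, 154, 155, 154, 154, 155, 154, 155, 155, 
[... 782 characters left out ...]
 0.0745  0.0994]
  row 170 157 158 [29, 18]
  row 173 151 165 [50, 60, 61, 61, 61, 58, 63, 60, 57, 57, 65, 57, 46, 22, 16]
  row 176 148 168 [56, 65, 58, 68, 62, 59, 61, 63, 65, 59, 61, 60, 61, 59, 63, 60, 54, 60, 44, 31, 36]
  row 179 147 168 [59, 63, 71, 61, 64, 66, 63, 60, 65, 60, 64, 64, 62, 61, 59, 58, 60, 60, 55, 57, 53, 42]
  row 182 147 169 [62, 67, 74, 67, 68, 65, 61, 68, 62, 64, 67, 67, 58, 61, 61, 62, 56, 60, 56, 53, 58, 53, 27]
  row 185 148 168 [62, 66, 69, 71, 67, 62, 67, 68, 64, 65, 63, 63, 61, 61, 58, 58, 62, 58, 55, 57, 51]
  row 188 150 167 [57, 67, 68, 69, 66, 61, 68, 64, 63, 62, 64, 62, 61, 55, 58, 57, 57, 64]
  row 191 153 163 [75, 56, 57, 58, 59, 57, 65, 59, 54, 55, 56]
```

```bash
python3 -m pendant '[[0,-0.08,0,0,0,0,-1],[-0.04,-0.16,0,0,0,0,-1],[-0.04,-0.218,0.1,0,0,0,-1],[-0.04,-0.218,0.2,0,0,0,-1],[-0.04,-0.218,0.29,0,0,0,-1],[-0.04,-0.218,0.35,0,0,0,-1],[-0.04,-0.218,0.37,0,0,0,-1],[-0.04,-0.218,0.37,0,0,0,-1]]'
```

```text
time_s: 7.4
eef_pos: [0.6126, 0.0504, 0.1176]
ee_rot: [-3.141, -0.05, -0.0]
contact_force: [1.1, 0.4, -0.0]
grip_width: -0.0001
grasp_force: 0.0
```

```bash
cat > ang.py <<'E'
from h import *
from rig import bot
from scipy.optimize import minimize_scalar
Z=np.load('press.npz');R,t=Z['R'],Z['t']
def proj(c,l): 
    X=c['R']@np.r_[R@l[:2]+t,l[2]]+c['t'];return np.array([c['fx']*X[0]/X[2]+c['cx'],c['fy']*X[1]/X[2]+c['cy']])
def tip(p,box):
    m,b=blobs(p,(6,170,90),(13,255,255),box,3);b=[x for x in b if x[1][2]<9];return b
def pt(a,r=.184): return [.081,-.075+r*np.sin(a),.085+r*np.cos(a)]
for n,f,box in(('scene','s3.npz',(183,170,192,188)),('side','d3.npz',(318,180,345,205))):
    c=load(f);b0=tip(c['p'],box)
    p,_=bot.snapshot(n);np.savez('cur_'+n,p=p,**bot.calibration(n))
    bx=(183,168,214,192) if n=='scene' else (310,170,345,205)
    b1=tip(p,bx)
    print(n,[x[:3] for x in b0],[x[:3] for x in b1])
    if b0 and b1:
        k=lambda b:np.array(max(b,key=lambda x:x[0])[2])
        off=k(b0)-proj(c,pt(0));r=minimize_scalar(lambda a:np.sum((proj(c,pt(a))+off-k(b1))**2),bounds=(-.05,.35),method='bounded')
        print('  angle',r.x,'pointer y mm',180*np.sin(r.x),'resid px',r.fun**.5)
s=bot.sense();print(s['eef_pos'],s['contact_force'])
E
python3 -m pendant '[[0,0,0.01,0,0,0,-1],[0,0,0.02,0,0,0,-1],[0,0,0.03,0,0,0,-1],[0,0,0.04,0,0,0,-1],[0,0,0.05,0,0,0,-1],[0,0,0.06,0,0,0,-1],[0,0,0.066,0,0,0,-1],[0,0,0.066,0,0,0,-1]]'; python3 ang.py
```

```text
time_s: 8.4
eef_pos: [0.6127, 0.0503, 0.0778]
ee_rot: [-3.141, -0.05, -0.001]
contact_force: [-1.3, 3.5, 8.3]
grip_width: -0.0003
grasp_force: 4.1
scene [(np.int32(48), [183, 172, 5, 13], [185.1, 178.2])] [(np.int32(4), [192, 168, 3, 3], [192.8, 169.2]), (np.int32(3), [198, 168, 2, 2], [198.7, 168.3]), (np.int32(3), [207, 168, 1, 3], [207.0, 169.0]), (np.int32(5), [209, 168, 4, 3], [210.8, 169.0]), (np.int32(3), [198, 171, 1, 3], [198.0, 172.0]), (np.int32(8), [210, 172, 4, 5], [212.0, 173.8]), (np.int32(21), [190, 179, 3, 10], [190.6, 183.3]), (np.int32(3), [184, 180, 2, 2], [184.7, 180.3]), (np.int32(4), [202, 180, 4, 3], [203.5, 181.2]), (np.int32(3), [183, 183, 1, 3], [183.0, 184.0])]
  angle 0.14604220904658652 pointer y mm 26.194252150219192 resid px 0.3988622455015975
side [] []
[0.61270929 0.05029245 0.07803262] [-1.75947437  2.67289331  7.46000943]
```

```bash
python3 -m pendant '[[0,0,0.003,0,0,0,-1],[0,0,0.006,0,0,0,-1],[0,0,0.009,0,0,0,-1],[0,0,0.012,0,0,0,-1],[0,0,0.013,0,0,0,-1],[0,0,0.013,0,0,0,-1],[0,0,0.013,0,0,0,-1],[0,0,0.013,0,0,0,-1]]'; python3 ang.py | grep -v '^side'; python3 - <<'E'
from h import *
a=load('cur_scene.npz')['p'][165:205,178:218,::-1];b=load('cur_side.npz')['p'][165:205,305:345,::-1]
cv2.imwrite('pics/cur.png',np.hstack([cv2.resize(x,(400,400),interpolation=0) for x in(a,b)]))
E
```

```text
time_s: 9.5
eef_pos: [0.6127, 0.0499, 0.0705]
ee_rot: [3.141, 0.05, 0.002]
contact_force: [-1.1, 1.5, 9.4]
grip_width: -0.0001
grasp_force: 4.8
scene [(np.int32(48), [183, 172, 5, 13], [185.1, 178.2])] [(np.int32(3), [192, 169, 3, 2], [193.0, 169.3]), (np.int32(6), [201, 168, 5, 4], [203.2, 169.7]), (np.int32(8), [206, 168, 6, 2], [208.8, 168.5]), (np.int32(6), [209, 172, 5, 3], [210.8, 173.3]), (np.int32(3), [206, 176, 3, 2], [207.0, 176.3]), (np.int32(6), [183, 178, 3, 4], [184.2, 179.5]), (np.int32(3), [207, 179, 2, 2], [207.3, 179.3]), (np.int32(18), [192, 181, 2, 10], [192.4, 185.1]), (np.int32(3), [202, 180, 2, 3], [202.7, 181.0]), (np.int32(12), [183, 183, 2, 8], [183.4, 186.2]), (np.int32(3), [212, 184, 2, 2], [212.3, 184.7])]
  angle 0.19140186773275436 pointer y mm 34.24236282006972 resid px 0.5918521394832966
[0.61273803 0.04992194 0.07050076] [-2.12339652  0.78328395 10.25488182]
```

View pics/cur.png

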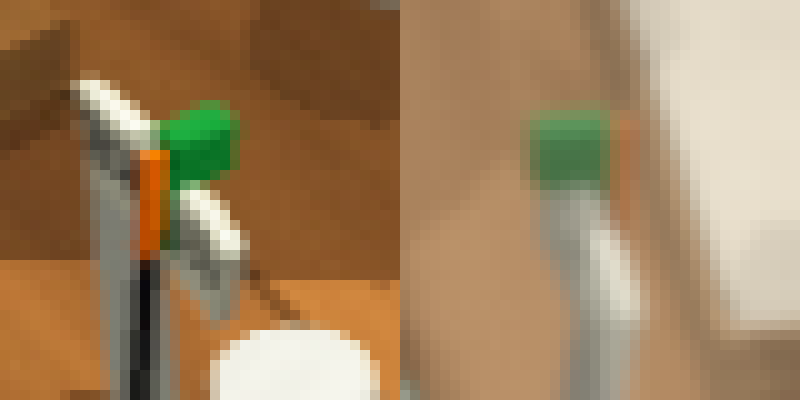

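The pictures show the orange tip at (153,205) in front of the mark's face, just short of centre at most. I go down a touch more and hold for a second.

```bash
python3 -m pendant '[[0,0,0.0015,0,0,0,-1],[0,0,0.0015,0,0,0,-1],[0,0,0.0015,0,0,0,-1],[0,0,0.0015,0,0,0,-1],[0,0,0.0015,0,0,0,-1],[0,0,0.0015,0,0,0,-1],[0,0,0.0015,0,0,0,-1],[0,0,0.0015,0,0,0,-1]]'; python3 ang.py | grep -v '^s'
```

```text
time_s: 10.6
eef_pos: [0.6127, 0.0498, 0.0696]
ee_rot: [3.141, 0.05, 0.002]
contact_force: [-2.0, -0.4, 10.0]
grip_width: 0.0
grasp_force: 4.9
  angle 0.20194304195064677 pointer y mm 36.103187707704436 resid px 0.22137543179961336
[0.61277684 0.04980893 0.06964676] [-2.73390196 -0.97484864  9.77455139]
```

Pointer at 36.1 mm and mark at 35.3 to 37.3 mm, held for about 1.2 s, so I release slowly and retreat.

```bash
python3 -m pendant '[[0,0,-0.012,0,0,0,-1],[0,0,-0.024,0,0,0,-1],[0,0,-0.036,0,0,0,-1],[0,0,-0.048,0,0,0,-1],[0,0,-0.06,0,0,0,-1],[0,0,-0.08,0,0,0,-1],[0,0,-0.14,0,0,0,-1],[0,0,-0.2,0,0,0,-1]]' ; python3 -m pendant '[[0,0,-0.05,0,0,0,-1],[0,0,-0.05,0,0,0,-1],[0,0,-0.05,0,0,0,-1],[0,0,-0.05,0,0,0,-1],[0,0,-0.05,0,0,0,-1],[0,0,-0.05,0,0,0,-1],[0,0,-0.05,0,0,0,-1],[0,0,-0.05,0,0,0,-1]]'; python3 - <<'E'
from h import *
from rig import bot
p,_=bot.snapshot('wrist');q,_=bot.snapshot('scene')
cv2.imwrite('pics/end.png',np.hstack([cv2.resize(p[:,:,::-1],(400,300)),cv2.resize(q[165:285,175:300,::-1],(400,300))]))
E
```

```text
time_s: 11.7
eef_pos: [0.6122, 0.0498, 0.1901]
ee_rot: [3.141, 0.049, -0.001]
contact_force: [0.9, -0.1, -0.3]
grip_width: 0.0001
grasp_force: 0.0
time_s: 12.7
eef_pos: [0.6125, 0.05, 0.219]
ee_rot: [3.141, 0.05, 0.0]
contact_force: [-0.1, -1.2, -0.5]
grip_width: 0.0001
grasp_force: 0.0
```

View pics/end.png

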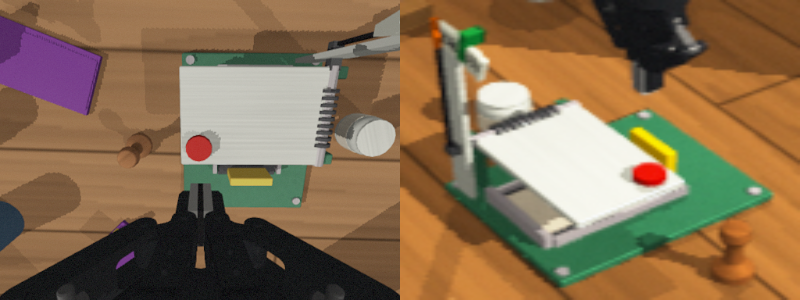

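The plate is up (pointer back at (437,35)), the tab is still home at (653,148), and the stamp and tin are in place.

```bash
python3 -c "
from rig import bot
print(bot.finish_job())"
```

```text
the job is handed in; nothing more can be done
None
```

I handed the job in at about 13 s with no verdict shown: by my measurements the carrier is home against the stop, the pointer was held about 1 s at 36 mm (mark at 35–37 mm), and the plate is back up with the tool clear.

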